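# Unclip the red torch from the clip rack

## Task

Pull the red pencil torch out of its two spring clips on the plywood rack and lay it flat in the steel tray, without dropping it in from a height. Leave the blue torch held in its clips.

Things in the scene. Friction and masses are not known exactly. Their poses are not given: they have to be found in the camera images.
- red_torch: Red pencil torch, 120 mm long, about 80 g, lying level in two clips. Origin: mid-length, on its axis; x points along it to the head. Round body 20 mm thick, thin black bands at the middle; tail cap 23 mm at -x, six-sided head 24 mm across flats at +x (neither passes lengthwise through the clips). The middle 48 mm of the body, between the clips, is free to be gripped across from above.
- blue_torch: The same torch in blue, in the other pair of clips on the same rack, parallel to the red one, 110 mm beside it (axis to axis). Which torch is on which side varies. It stays where it is.
- clip_rack: Plywood board 150 x 210 x 15 mm, fixed. Origin: centre of underside; torches lie along its x at y = -55 and +55 mm, axis 48 mm above the origin; top of the strip below them: 18 mm. Steel C clips at x = -30 and +30 mm, tips 62 mm high, mouths up: a torch comes out straight up, square to its length, against a pull that rises to 10-18 N in the first 4 mm, then they snap open; free after 10 mm.
- steel_tray: Open steel tray, loose, 0.42 kg, outside 120 (x) x 160 (y) x 33 mm high. Origin: centre of its underside; z up, long side along y. Walls and floor 3 mm thick; inside 114 x 154 mm: the torch fits along y; a gripper down inside must not open wide across x. A torch lying on its floor has its axis about 15 mm above the origin.

How it is judged:
On the way:
1. the red torch is pulled up out of its clips (its axis more than 85 mm above the rack's underside) (z of red_torch in the frame of clip_rack above 0.085 m), for 0.1 s.
At the end, for the whole second after the job is handed in: the red torch lies at rest, released, on the floor of the upright steel tray, level within about 11 degrees and with its axis less than 25 mm above the tray's underside; the blue torch is still in its clips, within 10 mm of where it was (x of red_torch in the frame of steel_tray between -0.055 and 0.055 m and y of red_torch in the frame of steel_tray between -0.075 and 0.075 m and z of red_torch in the frame of steel_tray below 0.025 m and angle between red_torch's own x axis and vertical between 1.37 and 1.77 rad and angle between steel_tray's own z axis and vertical below 0.1 rad and linear speed of red_torch below 0.03 m/s and distance of blue_torch from where it was at the start of the episode below 0.01 m); the robot touches nothing.
It fails at once if the blue torch is pulled from its clips (moved more than 15 mm) (distance of blue_torch from where it was at the start of the episode above 0.015 m).
It fails at once if the red torch is let go over the tray with its axis more than 65 mm above the tray's underside (horizontal distance between red_torch and steel_tray below 0.1 m and z of red_torch in the frame of steel_tray above 0.065 m and contact force between the fingers and red_torch below 0.05 N).
It also fails if it takes over 40 s, if anything falls off the work surface, if the arm or the gripper's body presses on something with over 40 N, if the wrist force passes 120 N, or if a joint passes its speed limit or range.

## Robot

A 6-joint arm with a two-finger parallel gripper is mounted at the origin on a cart in front of the work surface, level with it; the furniture and walls round the work are solid. World frame = base frame: x ahead of the robot, y to its left, z up, the work surface at z = 0. Lengths are in m, angles in rad, forces in N, time in s.
With the tool pointing down it reaches from about 0.275 to 0.775 m from the base axis. Payload 14.6 kg.
Tool frame: the origin (TCP) lies on the centre line of the jaws, within the pads' length; the fingertips stand 19 mm ahead of it and the grasp point (between the pads) is the TCP; z points along the fingers, y is the line along which they close (so a half turn about z gives the same grasp; the last joint's range is limited). The gripper opens to 85 mm and grips with 20 to 120 N. Pads are 22 mm wide; open, the fingers measure 114 mm over their backs; the gripper's body (76 mm by 85 mm) begins 54 mm behind the grasp point. The pads swing forward as they close: fully open they stand 13 mm farther back than shut.
Start: joints at [0.955, 0.263, -0.048, 1.259, 0, 1.415], TCP at [0.233, 0.47, 0.25] pointing down, gripper open.
Joint ranges: [-2.65, 2.65], [-0.89, 1.7], [-1.18, 1.37], [-2.13, 2.11], [-1.35, 1.29], [-3.14, 3.14]. Speed limits (rad/s): [1.89, 1.89, 2.57, 2.79, 3.14, 3.14].

## Interface

Orientations are given as a rotation vector (axis times angle).
In Python, from rig import observe, viewer, robot, finder gives the robot as it stands.
- The arm moves only by the tool send_rows, never from a script. Its arguments are lists of equal length, an entry for each row: "grip": the closure, from 0 (fully open) to 1 (shut); "xyz": the shift along the world's x, y, z in cm, a list of three; "roll": the turn about the world's z in rad. In form: {"grip": [grip, ...], "xyz": [[tx, ty, tz], ...], "roll": [roll, ...]}. A call has 1 to 20 rows; each row shifts and turns the commanded pose from where the row before left it; what a row does not reach is not made up. A row lasts 1/8 s, in which the tool goes at most 62.5 mm and 10.7 degrees, less where a joint would pass 70% of its speed; a pose out of reach is approached as far as the arm can. A call with a gripper value outside its range is refused whole. The fingers move at their own pace and stop on an object; "force" is the grip in N (left out, the last holds). Time passes only in rows, so rows that do not move let the fingers close. It gives the time, the measured TCP pose, the force, the opening and the grip force at its end, in the units of the state.
- observe(): the state, without advancing time (a new reading comes with each control period).
- viewer.get_image(name): name is "scene" or "top" or "wrist"; returns the picture (480x640x3 uint8, red, green, blue); there is no depth.
- viewer.get_calibration(name): a dict with "intrinsics" (3x3 intrinsics, pixels), "cam_to_world" (4x4, takes a point from camera to world coordinates). Camera axes: x right, y up, looking along -z (the intrinsics and any distortion apply to the point x, -y, -z); pixel columns grow to the right and rows downward; lengths in m; the calibration is good to about 2 mm. A picture is of the moment at which its call begins: read the wrist's pose just before it. get_calibration takes no time and is no camera call; for the wrist camera it gives the pose at the moment of the call.
- robot.sign_off(): hands the job in; it is judged then, once.
Trained networks look in the newest picture that a camera, given by its name, has taken for a name from the list of things; names that differ only in an ending like _2 or _b are one class to them, and where a whole thing is asked for, a point or a joint stands for the part that bears it (a point fixed in the world has none). Each returns a list of dicts, best first, with "conf" (0 to 1); they miss things now and then, are a little off and sometimes report something else, mostly with a low value. They report only what shows in the picture. A call takes as long as a camera call.
- finder.find_in(camera, thing): "box" ([left, top, right, bottom] in pixels, round what is visible of it).
- finder.silhouettes(camera, thing): "pixels" (480x640 bool, what is visible of it) and "box" ([left, top, right, bottom] in pixels, round what is visible of it).
The state is a dict: "clock": time; "joint_positions": joint angles; "qd": joint speeds; "effort": joint torques, N m; "tool_pos": TCP position; "eef_rot": TCP orientation; "wrist_force": force on the tool from outside, world axes, zero at the start; "moment": the same for the moment, N m; "opening": finger opening in m; "grasp_force": force on a finger pad.
Only numpy, scipy, OpenCV 4.12 (cv2) and the standard library are available. Lean on these libraries where they do the work, as an engineer would, in place of code of your own. Each camera call takes 0.05 s, during which the arm holds its last target. There are 200 camera calls.

## Working session

There is one attempt and no reset: what is moved stays moved. The work goes in short steps, Python scripts to look and compute and a tool call to move; the robot and the scene stay as the last step left them, time stands still between calls to the robot, and variables do not carry over. Pictures are saved under pics/ and viewed, at most 10 in all, crops included, and the job is handed in when it is done.

Besides the shell and the picture viewer there is one more tool, called after "Emit:" as name(argument=value, ...) on one line, values as JSON. send_rows: Moves the arm, as the interface text tells. Its arguments: {"type":"object","properties":{"grip":{"type":"array"},"xyz":{"type":"array"},"roll":{"type":"array"},"force":{"type":"number"}},"required":["grip","xyz","roll"]}

```bash
mkdir -p pics
cat > h.py <<'E'
import numpy as np, cv2
from rig import observe, viewer, robot, finder
def ray(cam,px):
    c=viewer.get_calibration(cam);K=np.array(c["intrinsics"]);T=np.array(c["cam_to_world"])
    px=np.atleast_2d(px).astype(float)
    d=np.c_[(px[:,0]-K[0,2])/K[0,0],-(px[:,1]-K[1,2])/K[1,1],-np.ones(len(px))]@T[:3,:3].T
    return T[:3,3],d
def onz(cam,px,z):
    o,d=ray(cam,px); return (o+d*((z-o[2])/d[:,2])[:,None])[:,:2]
def rect(cam,thing,z):
    for s in finder.silhouettes(cam,thing)[:2]:
        m=s["pixels"].astype(np.uint8)
        ys,xs=np.nonzero(m); p=onz(cam,np.c_[xs,ys],z).astype(np.float32)*1000
        r=cv2.minAreaRect(p); print(cam,thing,round(s["conf"],2),np.round(s["box"]),"c",np.round(r[0],1),"size",np.round(r[1],1),"ang",round(r[2],1), "corners",np.round(cv2.boxPoints(r)).tolist())
def save(cam,n):
    cv2.imwrite(f"pics/{n}.png",cv2.cvtColor(viewer.get_image(cam),cv2.COLOR_RGB2BGR))
E
python3 - <<'E'
from h import *
save("top","t1"); print(viewer.get_calibration("top")["cam_to_world"])
rect("top","red_torch",.048);rect("top","blue_torch",.048);rect("top","clip_rack",.015);rect("top","steel_tray",.033)
E
```

```text
[[-3.33498516e-03  9.92693580e-01 -1.20616478e-01  4.27782385e-01]
 [-9.99704232e-01 -4.03996144e-04  2.43163658e-02  2.13220663e-01]
 [ 2.40899716e-02  1.20661898e-01  9.92401320e-01  9.12429377e-01]
 [ 0.00000000e+00  0.00000000e+00  0.00000000e+00  1.00000000e+00]]
top red_torch 0.67 [342. 212. 376. 269.] c [532.8 107.4] size [120.9  27.1] ang 22.9 corners [[472.0, 96.0], [482.0, 71.0], [594.0, 118.0], [583.0, 143.0]]
top blue_torch 0.94 [395. 190. 428. 246.] c [571.3   6. ] size [122.8  26.1] ang 20.5 corners [[509.0, -3.0], [518.0, -28.0], [633.0, 15.0], [624.0, 40.0]]
top clip_rack 0.79 [319. 179. 444. 285.] c [550.   57.4] size [151.7 213.3] ang 21.2 corners [[441.0, 129.0], [518.0, -69.0], [659.0, -15.0], [582.0, 184.0]]
top steel_tray 0.56 [162. 190. 257. 260.] c [561.4 405.9] size [125.5 166.7] ang 9.1 corners [[486.0, 478.0], [513.0, 314.0], [637.0, 333.0], [610.0, 498.0]]
```

View pics/t1.png

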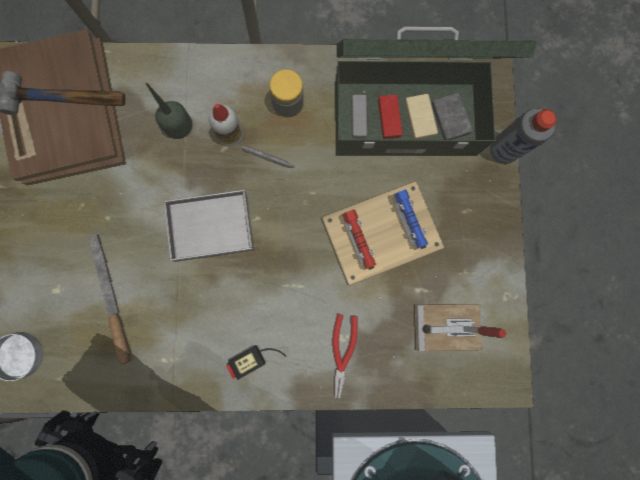

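The top view shows the rack at about (380,232) with the red torch on its left side at (358,239). The blue torch is at (411,219) and the tray at (208,225). All of these match the detections.

Run:
```python
from h import *
from scipy.spatial.transform import Rotation as R
o=observe();print(o["tool_pos"],o["clock"]);print(R.from_rotvec(o["eef_rot"]).as_matrix().round(3))
```

```text
[0.23338543 0.47017111 0.25007505] 0.25
[[-0.896  0.445 -0.   ]
 [ 0.445  0.896 -0.   ]
 [ 0.    -0.    -1.   ]]
```

Emit:
send_rows(grip=[0,0,0,0,0,0,0,0,0,0,0,0,0], xyz=[[2.48,-3.02,0],[2.48,-3.02,0],[2.48,-3.02,0],[2.48,-3.02,0],[2.48,-3.02,0],[2.48,-3.02,0],[2.48,-3.02,0],[2.48,-3.02,0],[2.48,-3.02,0],[2.48,-3.02,0],[2.48,-3.02,-2],[2.48,-3.02,-2],[0,0,0]], roll=[0.07,0.07,0.07,0.07,0.07,0.07,0.07,0.07,0.07,0.07,0.07,0.06,0], force=90)

```text
clock: 1.88
tool_pos: [0.5316, 0.106, 0.2086]
eef_rot: [0.573, -3.086, -0.0]
wrist_force: [-0.4, 0.1, -0.0]
opening: 0.0855
grasp_force: 0.0
```

Run:
```python
from h import *
from scipy.spatial.transform import Rotation as R
o=observe();print(o["tool_pos"],o["clock"]);print(R.from_rotvec(o["eef_rot"]).as_matrix().round(3))
save("wrist","w1"); 
rect("wrist","red_torch",.048);rect("wrist","blue_torch",.048);rect("wrist","clip_rack",.015)
```

```text
[0.53161903 0.10604525 0.20858058] 1.875
[[-0.933 -0.359 -0.002]
 [-0.359  0.933 -0.   ]
 [ 0.002  0.001 -1.   ]]
wrist red_torch 0.68 [311. 159. 340. 297.] c [533.2 109.8] size [128.3  27.4] ang 21.0 corners [[468.0, 100.0], [478.0, 74.0], [598.0, 120.0], [588.0, 146.0]]
wrist blue_torch 0.96 [176. 155. 221. 294.] c [572.8   6.7] size [127.4  28. ] ang 20.8 corners [[508.0, -3.0], [518.0, -29.0], [637.0, 16.0], [627.0, 42.0]]
wrist clip_rack 0.66 [150. 136. 377. 288.] c [549.4  57.5] size [150.5 209.8] ang 21.2 corners [[441.0, 128.0], [517.0, -68.0], [657.0, -13.0], [582.0, 182.0]]
```

View pics/w1.png

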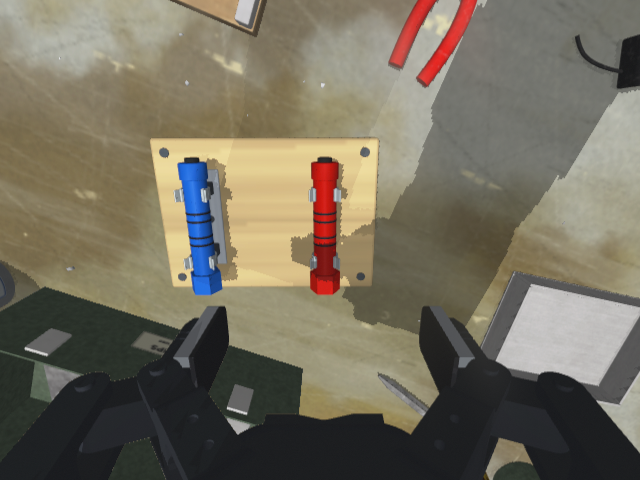

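The wrist view shows red running along (325,160–293) and blue along (200,158–293), both aligned with the jaws. The pick point is about (0.5305, 0.109). I'll go down and grip.

Emit:
send_rows(grip=[0,0,0,0,0,0,0,0.4,0.8,1,1,1,1,1,1], xyz=[[-0.1,0.3,-3],[0,0,-3],[0,0,-3],[0,0,-3],[0,0,-2],[0,0,-1],[0,0,0],[0,0,0],[0,0,0],[0,0,0],[0,0,0],[0,0,0],[0,0,0],[0,0,0],[0,0,0]], roll=[0,0,0,0,0,0,0,0,0,0,0,0,0,0,0], force=90)

```text
clock: 3.95
tool_pos: [0.5315, 0.1094, 0.0614]
eef_rot: [-0.574, 3.086, -0.006]
wrist_force: [1.6, -12.4, 11.2]
opening: 0.0168
grasp_force: 87.8
```

Run:
```python
from h import *
print(observe()["tool_pos"],observe()["wrist_force"])
save("wrist","w2"); rect("wrist","red_torch",.048);rect("wrist","blue_torch",.048)
```

```text
[0.53152747 0.10936855 0.06144147] [  1.58126754 -12.36988686  11.21392981]
wrist red_torch 0.86 [297. 181. 354. 418.] c [531.7 107.6] size [124.3  28.4] ang 22.6 corners [[469.0, 97.0], [480.0, 71.0], [594.0, 118.0], [584.0, 145.0]]
wrist red_torch 0.44 [ 12. 177. 134. 433.] c [575.9   6. ] size [134.2  34. ] ang 19.3 corners [[507.0, -0.0], [518.0, -32.0], [645.0, 12.0], [634.0, 44.0]]
```

View pics/w2.png

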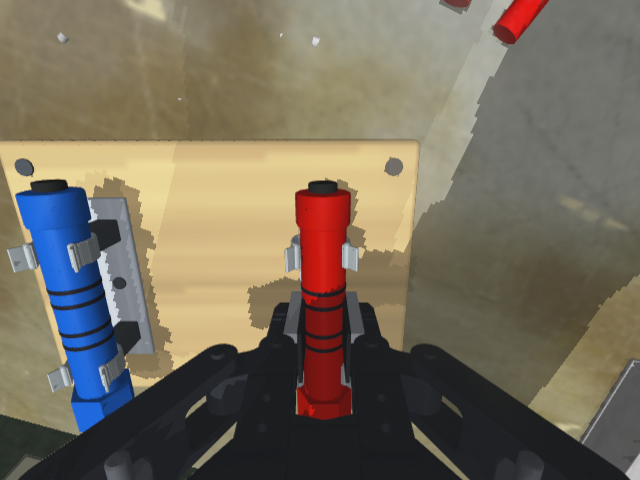

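The torch at (322,300) sits between the pads, but the opening reads 16.8 mm and there is an upward force. The grip is probably a bit high, so I'll regrip lower and shift slightly toward -y.

Emit:
send_rows(grip=[0.4,0.4,0.4,0.4,1,1,1,1,1,1], xyz=[[0,0,0],[0,0,0],[0,-0.1,-0.3],[0,0,0],[0,0,0],[0,0,0],[0,0,0],[0,0,0],[0,0,0],[0,0,0]], roll=[0,0,0,0,0,0,0,0,0,0], force=60)

```text
clock: 5.35
tool_pos: [0.531, 0.1087, 0.0579]
eef_rot: [-0.575, 3.087, -0.005]
wrist_force: [1.1, -8.0, 6.7]
opening: 0.018
grasp_force: 58.4
```

The opening scales with grip force and comes to about 20 mm at no load, so this is just compliance and the grip is sound. Next I'll pull up.

Emit:
send_rows(grip=[1,1,1,1,1,1,1,1,1,1,1], xyz=[[0,0,0],[0,0,0.3],[0,0,0.3],[0,0,0.3],[0,0,0.3],[0,0,0.6],[0,0,1.2],[0,0,2],[0,0,2.5],[0,0,2.5],[0,0,0]], roll=[0,0,0,0,0,0,0,0,0,0,0], force=85)

```text
clock: 6.72
tool_pos: [0.5308, 0.1101, 0.1592]
eef_rot: [-0.576, 3.085, -0.0]
wrist_force: [-0.1, -0.3, -1.4]
opening: 0.0169
grasp_force: 85.6
```

Run:
```python
from h import *
o=observe();print(o["tool_pos"],o["wrist_force"],o["clock"])
save("wrist","w3"); save("scene","s3")
a=cv2.imread("pics/w3.png");b=cv2.imread("pics/s3.png");cv2.imwrite("pics/c3.png",cv2.resize(np.hstack([a,b]),(800,300)))
rect("wrist","red_torch",o["tool_pos"][2]-.01)
rect("wrist","steel_tray",.033);rect("top","steel_tray",.033)
```

```text
[0.530811   0.11009039 0.1591591 ] [-0.05820348 -0.27670738 -1.43927764] 6.725
wrist red_torch 0.58 [295. 186. 354. 419.] c [526.6 109.7] size [117.5  27.3] ang 20.4 corners [[467.0, 102.0], [476.0, 76.0], [586.0, 117.0], [577.0, 143.0]]
wrist steel_tray 0.82 [492. 291. 640. 439.] c [558.  378.2] size [129.7 165.8] ang 8.0 corners [[482.0, 451.0], [505.0, 287.0], [634.0, 305.0], [611.0, 469.0]]
top steel_tray 0.56 [162. 190. 257. 260.] c [561.4 405.9] size [125.5 166.7] ang 9.1 corners [[486.0, 478.0], [513.0, 314.0], [637.0, 333.0], [610.0, 498.0]]
```

View pics/c3.png

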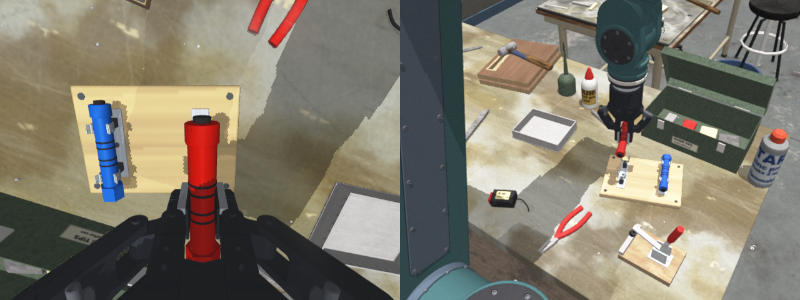

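Red is out and held. Blue is still seated at (105,150) in the left half of the picture. Next I'll carry red over the tray.

Emit:
send_rows(grip=[1,1,1,1,1,1,1,1,1,1,1,1], xyz=[[0.3,2.95,0],[0.3,2.95,0],[0.3,2.95,0],[0.3,2.95,0],[0.3,2.95,0],[0.3,2.95,0],[0.3,2.95,0],[0.3,2.95,0],[0.3,2.95,0],[0.3,2.95,0],[0,0,0],[0,0,0]], roll=[0.136,0.136,0.136,0.136,0.136,0.136,0.136,0.136,0.136,0.136,0,0])

```text
clock: 8.48
tool_pos: [0.5598, 0.4044, 0.1566]
eef_rot: [2.388, -2.04, -0.0]
wrist_force: [0.5, -0.6, -0.6]
opening: 0.0169
grasp_force: 85.5
```

Run:
```python
from h import *
from scipy.spatial.transform import Rotation as R
o=observe();print(o["tool_pos"],o["clock"],o["opening"]);print(R.from_rotvec(o["eef_rot"]).as_matrix().round(3)[:,1])
save("wrist","w4"); rect("wrist","steel_tray",.033); rect("wrist","red_torch",o["tool_pos"][2]-.01)
```

```text
[0.55977506 0.4043546  0.15661665] 8.475 0.01690906247863328
[-0.988 -0.156  0.001]
wrist steel_tray 0.57 [233. 132. 408. 330.] c [563.6 405.3] size [120.  161.6] ang 8.2 corners [[493.0, 477.0], [516.0, 317.0], [634.0, 334.0], [611.0, 494.0]]
wrist red_torch 0.76 [295. 186. 353. 419.] c [559.2 402.5] size [ 27.5 120.1] ang 8.2 corners [[537.0, 460.0], [554.0, 341.0], [581.0, 345.0], [564.0, 464.0]]
```

View pics/w4.png

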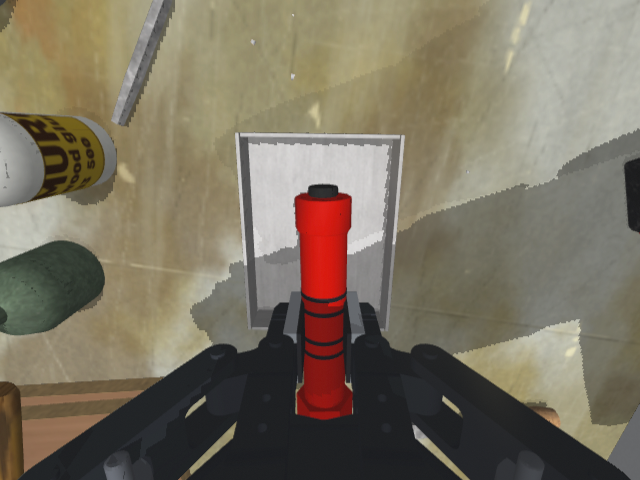

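The torch hangs centred over the tray, whose inside spans about (245–395, 140–325). I'll correct by a few mm and lower.

Emit:
send_rows(grip=[1,1,1,1,1,1,1,1,1,1], xyz=[[0.4,0.2,-2],[0,0,-2.5],[0,0,-2.5],[0,0,-2],[0,0,-1.5],[0,0,-1],[0,0,-0.6],[0,0,-0.4],[0,0,0],[0,0,0]], roll=[0,0,0,0,0,0,0,0,0,0])

```text
clock: 9.88
tool_pos: [0.5643, 0.407, 0.0327]
eef_rot: [-2.39, 2.038, -0.0]
wrist_force: [-0.0, -0.0, -0.6]
opening: 0.017
grasp_force: 85.5
```

Emit:
send_rows(grip=[1,1,1,1], xyz=[[0,0,-0.2],[0,0,-0.2],[0,0,-0.1],[0,0,0]], roll=[0,0,0,0])

```text
clock: 10.38
tool_pos: [0.564, 0.4068, 0.0272]
eef_rot: [2.39, -2.039, -0.0]
wrist_force: [-0.0, 0.5, -0.3]
opening: 0.017
grasp_force: 85.5
```

Emit:
send_rows(grip=[1,1,1,1], xyz=[[0,0,-0.1],[0,0,-0.1],[0,0,0],[0,0,0]], roll=[0,0,0,0])

```text
clock: 10.88
tool_pos: [0.564, 0.4068, 0.0253]
eef_rot: [2.39, -2.039, 0.0]
wrist_force: [0.6, 0.3, -1.1]
opening: 0.017
grasp_force: 85.5
```

Emit:
send_rows(grip=[1,1,0.7,0.65,0.6,0.6,0.6], xyz=[[0,0,-0.1],[0,0,0],[0,0,0],[0,0,0],[0,0,0],[0,0,0],[0,0,0]], roll=[0,0,0,0,0,0,0], force=20)

```text
clock: 11.75
tool_pos: [0.5641, 0.4068, 0.0243]
eef_rot: [2.39, -2.039, 0.0]
wrist_force: [0.0, -1.2, -0.3]
opening: 0.0342
grasp_force: 0.0
```

Emit:
send_rows(grip=[0.6,0.6,0.6,0.6,0.6,0.6,0.6,0.6,0.6,0.6], xyz=[[0,0,0.3],[0,0,0.6],[0,0,1],[0,0,2],[0,0,3],[0,0,4],[0,0,4],[0,0,0],[0,0,0],[0,0,0]], roll=[0,0,0,0,0,0,0,0,0,0])

```text
clock: 13.0
tool_pos: [0.5636, 0.4066, 0.1722]
eef_rot: [2.389, -2.038, -0.001]
wrist_force: [-0.3, -0.5, -0.7]
opening: 0.034
grasp_force: 0.0
```

Run:
```python
from h import *
print(observe()["tool_pos"])
save("wrist","w5"); rect("wrist","steel_tray",.033); rect("wrist","red_torch",.015)
```

```text
[0.56358485 0.40657873 0.17219941]
wrist steel_tray 0.64 [243. 130. 406. 319.] c [563.7 405.4] size [120.  160.2] ang 8.2 corners [[493.0, 476.0], [516.0, 318.0], [635.0, 335.0], [612.0, 493.0]]
```

View pics/w5.png

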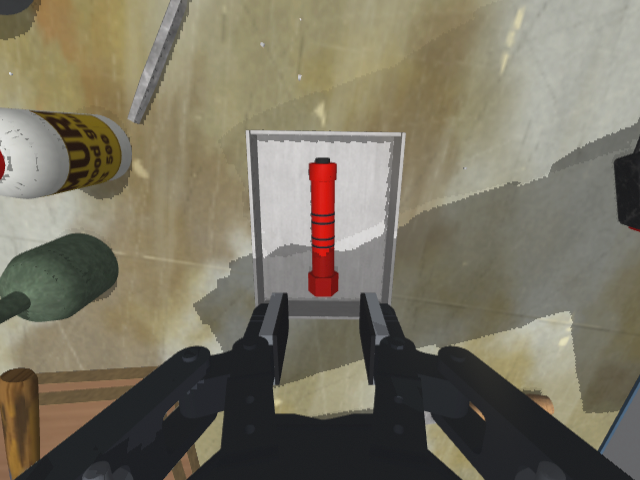

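The torch lies flat and centred in the tray, from about (322,160) to (323,295), and the gripper is clear of it.

```bash
python3 -c "
from h import *
print(robot.sign_off())"
```

```text
the job is handed in; nothing more can be done
None
```

I pulled the red torch out of its clips and laid it flat and released in the steel tray. The blue torch was still in its clips when last seen, just after the pull. I handed the job in at about 13 s of the 40 s allowed, and no verdict came back.

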